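# Couple the dosing spout to the jar filler

## Task

Fit the dosing spout (the plug with the bent side pipe, not the plain cap) into the upright quick coupler so that its pipe stands over the little jar: set it in the mouth with its key in the slot, push the coupler's spring sleeve fully down by its ears so that the plug can drop fully home, then let the sleeve spring back up to lock it. Leave the cap in the rack and the jar standing where it is.

Things in the scene. Friction and masses are not known exactly. Their poses are not given: they have to be found in the camera images.
- spout_grip (a point): Centre of the spout's steel head, a block 34 (its x) x 26 (its y) x 36 mm high: grip across the 26 mm. z up; x along the side pipe (14 mm thick, 3 mm above this point, bent down 85 mm from the axis). Stem below; about 0.3 kg. Starts upright in a loose 20 mm deep hole of a black rack 30 mm high, 70 x 220 mm, with two holes 110 mm apart; the cap stands in the other; either may be in either.
- spout_tip (a point): Centre of the lower end of the spout's stem, 65 mm below the head's centre. The stem is 47 mm long, 23 mm thick, its tip chamfered 2 mm, with a groove from 11.5 to 22.5 mm above the tip. A key rib 6 mm wide on its +x side (the pipe's side) reaches 16 mm from the axis and runs from 24 mm above the tip to the underside of the head.
- spout_outlet (a point): Lower end of the spout's bent pipe, 85 mm along x from the stem's axis and 21 mm below the head's centre.
- cap_grip (a point): Centre of the round head (34 mm in diameter, 36 mm high) of the cap, a plug with the same stem and key but no pipe. To be left in the rack.
- coupler_mouth (a point): Centre of the mouth of the upright steel coupler, fixed on a 100 x 100 x 24 mm block, 87 mm above the table. z up; x points to the key slot in the wall (8.5 mm wide, open at the top) and on to the jar. Bore 25 mm wide, 47 mm deep. Seated: underside of the spout's head on the mouth, head's centre 18 mm above it.
- coupler_catches (a point): Point on the bore's axis 27 mm below the mouth, level with the top of four flat catches that stop the stem's tip here while the sleeve is up (head's centre 38 mm above the mouth, lowest 3 mm of the key in the slot). Turned more than about 5 degrees off, the spout rests on its key, 3 mm higher, and drops when turned right.
- coupler_floor (a point): Centre of the bore's floor, 47 mm below the mouth. With the sleeve at least 12 mm down the catches are clear and a let-go spout falls to here by its own weight (20 mm). When the sleeve comes up, the catches enter its groove and lock it.
- sleeve (a joint): How far the coupler's aluminium sleeve (a tube 62 mm in diameter around the coupler) is pushed down, m: 0 = fully up (its rest position), 0.014 = fully down, its stop. A spring pushes it up: about 6 N at the top, 13 N at the bottom. It does not tilt, so one ear is enough.
- ear_left (a point): Centre of the top of the sleeve's ear on the coupler's +y side, 60 mm from the axis, 7 mm below the mouth when the sleeve is up; moves with the sleeve. Each ear is a flat tab 32 mm wide (coupler's x), from 31 to 76 mm from the axis, 7 mm thick.
- ear_right (a point): The same on the coupler's -y side.
- jar_mouth (a point): Centre of the rim of the small open glass jar, 62 mm in diameter and 66 mm high, standing loose on the table under where the outlet must come, 85 mm from the coupler's axis on its slot side.

How it is judged:
By the outcome, as a careful person would: the job done as asked, in the order asked, and still so for the second after the job is handed in, with the robot touching nothing.
It also fails if it takes over 51 s, if anything falls off the work surface, if the arm or the gripper's body presses on something with over 40 N, if the wrist force passes 120 N, or if a joint passes its speed limit or range.

## Robot

A 6-joint arm with a two-finger parallel gripper is mounted at the origin on the work surface. World frame = base frame: x ahead of the robot, y to its left, z up, the work surface at z = 0. Lengths are in m, angles in rad, forces in N, time in s.
With the tool pointing down it reaches from about 0.35 to 0.975 m from the base axis. Payload 7.1 kg.
Tool frame: the origin (TCP) lies on the mounting face of the last link; the fingertips stand manip.tcp_to_tips ahead of it and the grasp point (between the pads) lies 163 mm ahead of it (manip.tcp_to_tips is the distance from the TCP to the fingertips, in m); z points along the fingers, y is the line along which they close (so a half turn about z gives the same grasp; the last joint's range is limited). The gripper opens to 88 mm and grips with 3 to 60 N. Pads are 20 mm wide; open, the fingers measure 115 mm over their backs; the gripper's body (75 mm by 178 mm) begins 61 mm behind the grasp point.
Start: joints at [-1.329, 0.423, 1.63, -0, 1.089, -0.019], TCP at [0.161, -0.604, 0.405] pointing down, gripper open.
Joint ranges: [-3, 3], [-0.9, 2.11], [0.09, 2.58], [-1.31, 4.45], [0.11, 2.69], [-2.54, 2.54]. Speed limits (rad/s): [2.39, 2.39, 3.01, 3.14, 3.14, 3.14].

## Interface

Orientations are given as a unit quaternion [x, y, z, w].
In Python, from plant import manip gives the robot as it stands.
- The arm moves only by the tool move_arm, never from a script. Its argument "moves" is text: rows parted by semicolons, each of 6 numbers parted by spaces: the shift along the tool's x, y, z each as a share of 80 mm, from -1 to 1, then the turn, a rotation vector about the tool's x, y, z each as a share of pi/2 rad, from -1 to 1. In form: x y z wx wy wz; .... A call has 1 to 10 rows; each row shifts and turns the commanded pose from where the row before left it, along the tool's axes as they then stand; what a row does not reach is not made up. A row lasts 1/12 s, in which the tool goes at most 41.7 mm and 7.16 degrees, less where a joint would pass 70% of its speed; a pose out of reach is approached as far as the arm can. A call with a number of a shift or a turn outside -1 to 1 is refused whole. A call with a gripper value outside its range is refused whole. "claw" is the closure, from 0 (fully open) to 1 (shut), set as the call begins (left out, the last holds). The fingers move at their own pace and stop on an object; "force" is the grip in N (left out, the last holds). Time passes only in rows, so rows that do not move let the fingers close. It gives the time, the measured TCP pose, the force, the opening and the grip force at its end, in the units of the state.
- manip.sense(): the state, without advancing time (a new reading comes with each control period).
- manip.grab_frame(name): name is "side" or "top"; returns (picture, depth): 420x560x3 uint8, red, green, blue; 420x560 float32, m along the optical axis (not along the pixel's ray), 0 where there is no reading.
- manip.camera_model(name): a dict with "vertical_fov" (degrees; the focal length in pixels is half the picture's height over the tangent of half this angle, whatever the lens; pixels are square), "cx", "cy" (the principal point, pixels), "cam_to_world" (4x4, takes a point from camera to world coordinates). Camera axes: x right, y up, looking along -z (the intrinsics and any distortion apply to the point x, -y, -z); pixel columns grow to the right and rows downward; lengths in m; the calibration is good to about 2 mm. A picture is of the moment at which its call begins. camera_model takes no time and is no camera call.
- manip.close_job(): hands the job in; it is judged then, once.
The state is a dict: "t": time; "joints": joint angles; "qvel": joint speeds; "tau": joint torques, N m; "tool_pos": TCP position; "orientation": TCP orientation; "wrist_force": force on the tool from outside, world axes, zero at the start; "moment": the same for the moment, N m; "width": finger opening in m; "finger_force": force on a finger pad.
Only numpy, scipy, OpenCV 4.12 (cv2) and the standard library are available. Lean on these libraries where they do the work, as an engineer would, in place of code of your own. Each camera call takes 0.05 s, during which the arm holds its last target. There are 200 camera calls.

## Working session

There is one attempt and no reset: what is moved stays moved. The work goes in short steps, Python scripts to look and compute and a tool call to move; the robot and the scene stay as the last step left them, time stands still between calls to the robot, and variables do not carry over. Pictures are saved under pics/ and viewed, at most 10 in all, crops included, and the job is handed in when it is done.

Besides the shell and the picture viewer there is one more tool, called as name(argument=value, ...) on one line, values as JSON. move_arm: Moves the arm, as the interface text tells. Shift numbers are shares of 80 mm and turn numbers shares of pi/2 rad, none past 1 either way. Its arguments: {"type":"object","properties":{"moves":{"type":"string"},"claw":{"type":"number"},"force":{"type":"number"}},"required":["moves"]}

```bash
mkdir -p pics; ls
cat > h.py <<'E'
import numpy as np, cv2
from plant import manip
def snap(n,f):
    p,d=manip.grab_frame(n); cv2.imwrite(f'pics/{f}.png',p[:,:,::-1]); np.save(f'pics/{f}.npy',d); return p,d
def world(n,u,v,d):
    m=manip.camera_model(n); f=210/np.tan(np.radians(m['vertical_fov'])/2)
    c=np.array([(u-m['cx'])/f*d,-(v-m['cy'])/f*d,-d,1.]); return (np.array(m['cam_to_world'])@c)[:3]
E
python3 - <<'E'
from h import *
for n in('top','side'):
    snap(n,n+'0'); print(n,manip.camera_model(n))
print(manip.sense(),manip.tcp_to_tips)
E
```

```text
pics
top {'vertical_fov': 44.78715850357377, 'cx': 279.03452818535015, 'cy': 207.10605273305598, 'cam_to_world': array([[ 8.22806991e-03,  9.95347822e-01, -9.59948572e-02,
         4.53120642e-01],
       [-9.99965362e-01,  8.31050119e-03,  4.58924090e-04,
         2.52990454e-02],
       [ 1.25455447e-03,  9.59877561e-02,  9.95381724e-01,
         1.04763203e+00],
       [ 0.00000000e+00,  0.00000000e+00,  0.00000000e+00,
         1.00000000e+00]])}
side {'vertical_fov': 48.95780994459456, 'cx': 275.59930814509664, 'cy': 212.4556326192834, 'cam_to_world': array([[ 0.99909099,  0.01460905, -0.04004705,  0.50160577],
       [-0.0389177 ,  0.69594895, -0.7170359 , -0.65635101],
       [ 0.01739549,  0.71794264,  0.69588487,  0.73469318],
       [ 0.        ,  0.        ,  0.        ,  1.        ]])}
{'t': 0.1, 'joints': array([-1.32897867e+00,  4.23777031e-01,  1.63058580e+00, -7.33536340e-06,
        1.08858799e+00, -1.89985696e-02]), 'qvel': array([ 1.99466085e-03, -1.06366604e-03, -2.43281905e-03, -1.18760813e-04,
        1.36883834e-03,  6.02930207e-05]), 'tau': array([-1.41177268e-03, -5.45618141e+01, -2.74323463e+01,  6.44406583e-02,
        1.87872030e-02, -1.37930797e-06]), 'tool_pos': array([ 0.16113569, -0.60362259,  0.4039823 ]), 'orientation': array([ 9.91508456e-01,  1.30040459e-01, -7.87281712e-05, -6.74512539e-04]), 'wrist_force': array([-0.14490185, -0.20660045, -0.74785866]), 'moment': array([-0.00895943, -0.01486245,  0.02359704]), 'finger_force': 0.0, 'width': 0.08773572095439916} 0.182
```

View pics/top0.png

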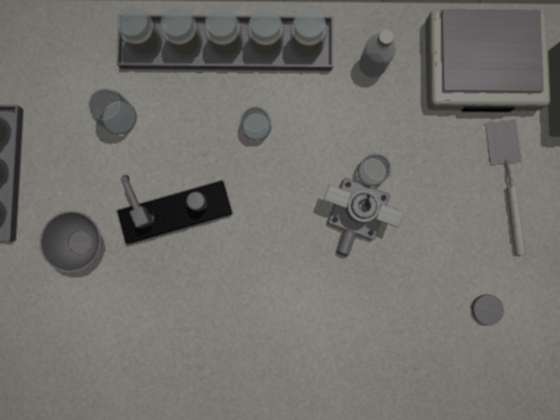

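View pics/side0.png

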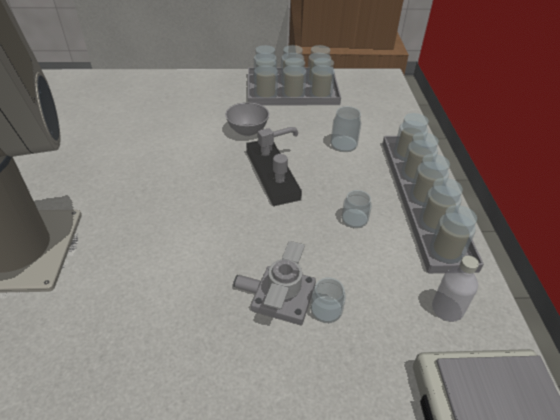

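The top view shows the spout head at about (140,217) with its pipe to (126,180), the cap at (196,202), the coupler at (363,205) and the jar at (373,170). I'll take enlarged crops next.

Run:
```python
from h import *
p=cv2.imread('pics/top0.png'); 
a=p[160:260,100:240]; b=p[140:260,310:420]
def g(x,s): 
    x=cv2.resize(x,None,fx=s,fy=s,interpolation=cv2.INTER_CUBIC); return np.clip(x.astype(float)*1.8,0,255).astype(np.uint8)
cv2.imwrite('pics/ca.png',g(a,5.5)); cv2.imwrite('pics/cb.png',g(b,5))
d=np.load('pics/top0.npy')
np.set_printoptions(precision=4,suppress=True)
for u,v in [(300,300),(130,222),(140,217),(135,200),(127,182),(196,198),(365,203),(350,196),(340,196),(390,214),(215,200)]: print(u,v,d[v,u],world('top',u,v,d[v,u]))
```

```text
300 300 1.031762 [ 0.3653 -0.0192  0.0026]
130 222 1.0154463 [0.5186 0.3215 0.0337]
140 217 0.95628726 [0.5243 0.2856 0.0937]
135 200 0.9675807 [0.5572 0.2984 0.0855]
127 182 0.9701067 [0.5914 0.3146 0.0862]
196 198 0.9593515 [0.561  0.1813 0.0942]
365 203 1.0120072 [ 0.5598 -0.1458  0.0413]
350 196 0.97235096 [ 0.5687 -0.1104  0.082 ]
340 196 0.97290903 [ 0.5686 -0.0913  0.0814]
390 214 0.9693582 [ 0.5349 -0.1863  0.0818]
215 200 1.023838 [0.5646 0.1536 0.0297]
```

View pics/ca.png

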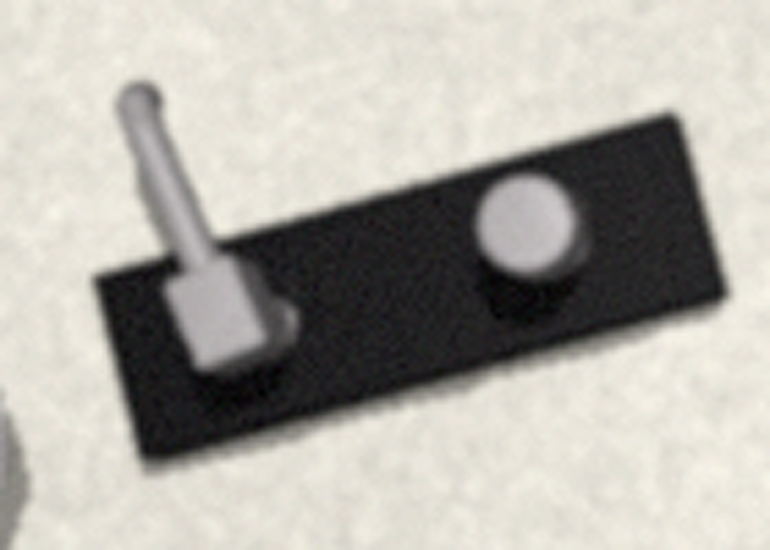

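View pics/cb.png

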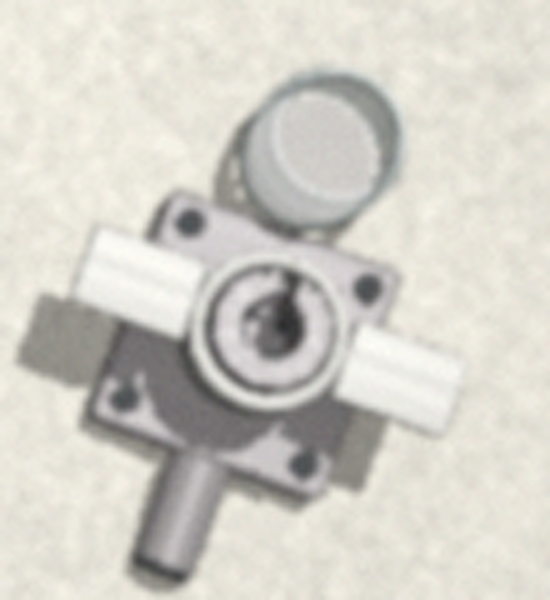

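The crops show the spout head's top corners at about (165,288), (225,258), (268,340) and (205,373), with the pipe running to (140,100). The mouth is at about (272,325), with the slot toward (290,280). The ear ends are at (88,258) and (453,397).

```bash
cat >> h.py <<'E'
np.set_printoptions(precision=4,suppress=True)
def cloud(n,f):
    d=np.load(f'pics/{f}.npy'); v,u=np.mgrid[0:420,0:560]; m=manip.camera_model(n); k=210/np.tan(np.radians(m['vertical_fov'])/2)
    c=np.stack([(u-m['cx'])/k*d,-(v-m['cy'])/k*d,-d,np.ones_like(d)],-1); W=(c@np.array(m['cam_to_world']).T)[...,:3]; W[d==0]=np.nan; return W
def plane(n,u,v,z):
    a=world(n,u,v,0.);b=world(n,u,v,1.); return a+(b-a)*(z-a[2])/(b[2]-a[2])
def rect(W,zl,zh,xy,r):
    s=(W[...,2]>zl)&(W[...,2]<zh)&(np.hypot(W[...,0]-xy[0],W[...,1]-xy[1])<r); P=W[s]
    return P, cv2.minAreaRect(P[:,:2].astype(np.float32)*1000)
E
python3 - <<'E'
from h import *
W=cloud('top','top0')
A=lambda x,y,z:plane('top',100+(x+.5)/5.5-.5,160+(y+.5)/5.5-.5,z)
B=lambda x,y,z:plane('top',310+(x+.5)/5-.5,140+(y+.5)/5-.5,z)
c=[A(*q,.093) for q in [(165,288),(225,258),(268,340),(205,373)]]; print('head',np.mean(c,0))
h=np.mean(c,0); e1=(c[0]+c[1]-c[2]-c[3])/2; print('len,yaw',np.linalg.norm(e1),np.degrees(np.arctan2(e1[1],e1[0])))
p1=A(198,255,.085);p2=A(146,115,.085); e=p2-p1; print('pipe yaw',np.degrees(np.arctan2(e[1],e[0])),p1,p2)
P,r=rect(W,.090,.099,h[:2],.03); print(len(P),P.mean(0),r)
L=B(88,258,.08);R=B(453,397,.08); e=L-R; print('ears',(L+R)/2,np.linalg.norm(e),np.degrees(np.arctan2(-e[0],e[1]))) 
m=B(274,325,.087); print('mouth',m)
for s in (1,-1):
    y=e/np.linalg.norm(e); P,r=rect(W,.076,.086,((L+R)/2+s*y*.06)[:2],.028); print(len(P),P.mean(0),r)
print('slot',B(291,278,.087),'jar rim',B(328,147,.066))
print('mouthz',rect(W,.084,.095,m[:2],.03)[0].mean(0))
E
```

```text
head [0.5247 0.288  0.093 ]
len,yaw 0.03224300338082691 28.032021956163966
pipe yaw 22.101140396011147 [0.5459 0.297  0.085 ] [0.5945 0.3168 0.085 ]
246 [0.5247 0.2866 0.0946] ((528.9535522460938, 289.348876953125), (44.303218841552734, 26.139387130737305), 25.842727661132812)
ears [ 0.5517 -0.1365  0.08  ] 0.1484053654747599 -20.579128549096396
mouth [ 0.5519 -0.1369  0.087 ]
360 [ 0.5689 -0.0849  0.0817] ((568.7152099609375, -85.56098937988281), (42.583946228027344, 32.18349075317383), 69.36357116699219)
382 [ 0.5311 -0.1876  0.0819] ((531.2763061523438, -187.5355224609375), (45.451385498046875, 32.179134368896484), 70.84703826904297)
slot [ 0.5699 -0.1435  0.087 ] jar rim [ 0.624 -0.162  0.066]
mouthz [ 0.5493 -0.1366  0.0886]
```

```bash
cat >> h.py <<'E'
from scipy.spatial.transform import Rotation as Ro
def go(target,yaw,s=None):
    """shares for a move: turn part (tool rotvec) and the shift in the tool frame after the turn"""
    s=s or manip.sense(); R=Ro.from_quat(s['orientation']); y=np.radians(yaw)
    G=Ro.from_matrix(np.array([[np.cos(y),np.sin(y),0],[np.sin(y),-np.cos(y),0],[0,0,-1]]))
    t=(R.inv()*G).as_rotvec()/(np.pi/2); d=np.array(target)-s['tool_pos']
    print('t',s['t'],'turn',t,'| shift now-frame',R.inv().apply(d)/.08,'| goal-frame',G.inv().apply(d)/.08, '| F',s['wrist_force'],s['width'],s['tool_pos'],np.degrees(2*np.arctan2(s['orientation'][1],s['orientation'][0])))
E
python3 - <<'E'
from h import *
go([.53,-.137,.36],23.5)
go([.5247,.2875,.36],23.5)
E
```

```text
t 0.1 turn [-0.0009 -0.0001 -0.0951] | shift now-frame [ 5.959  -4.4458  0.5559] | goal-frame [ 6.5542 -3.5105  0.5498] | F [-0.1449 -0.2066 -0.7479] 0.08773572095439916 [ 0.1611 -0.6036  0.404 ] 14.94386410544607
t 0.1 turn [-0.0009 -0.0001 -0.0951] | shift now-frame [ 7.2633 -9.5896  0.5629] | goal-frame [ 8.6093 -8.403   0.5498] | F [-0.1449 -0.2066 -0.7479] 0.08773572095439916 [ 0.1611 -0.6036  0.404 ] 14.94386410544607
```

move_arm(moves="0 0 0 0 0 -0.048; 0 0 0.05 0 0 -0.047; 0.4 -0.22 0 0 0 0; 0.4 -0.22 0 0 0 0; 0.4 -0.22 0 0 0 0; 0.4 -0.22 0 0 0 0; 0.4 -0.22 0 0 0 0; 0.4 -0.22 0 0 0 0; 0.4 -0.22 0 0 0 0; 0.4 -0.22 0 0 0 0", claw=0, force=30)

```text
t: 0.93
tool_pos: [0.3405, -0.3711, 0.4005]
orientation: [0.979, 0.203, -0.0, -0.0]
wrist_force: [0.7, 0.2, 0.4]
width: 0.088
finger_force: 0.0
```

move_arm(moves="0.4 -0.22 0 0 0 0; 0.4 -0.22 0 0 0 0; 0.4 -0.22 0 0 0 0; 0.4 -0.22 0 0 0 0; 0.4 -0.22 0 0 0 0; 0.4 -0.22 0 0 0 0; 0.4 -0.22 0 0 0 0; 0.4 -0.22 0 0 0 0; 0.1 -0.45 0 0 0 0; 0.1 -0.45 0 0 0 0")

```text
t: 1.77
tool_pos: [0.5052, -0.0675, 0.4002]
orientation: [0.979, 0.204, -0.0, -0.0]
wrist_force: [0.2, 1.6, -0.3]
width: 0.0877
finger_force: 0.0
```

Run:
```python
from h import *
go([.5247,.2875,.338],23.5)
```

```text
t 1.7667 turn [-0.0001  0.      0.    ] | shift now-frame [ 1.9928 -3.9722  0.7782] | goal-frame [ 1.9926 -3.9724  0.7779] | F [ 0.1747  1.6057 -0.2619] 0.08774748121049421 [ 0.5052 -0.0675  0.4002] 23.501635623851275
```

move_arm(moves="0.2 -0.4 0.05 0 0 0; 0.2 -0.4 0.05 0 0 0; 0.2 -0.4 0.05 0 0 0; 0.2 -0.4 0.05 0 0 0; 0.2 -0.4 0.05 0 0 0; 0.2 -0.4 0.1 0 0 0; 0.2 -0.4 0.1 0 0 0; 0.2 -0.4 0.1 0 0 0; 0.2 -0.4 0.1 0 0 0; 0.2 -0.38 0.13 0 0 0")

```text
t: 2.6
tool_pos: [0.524, 0.2887, 0.3379]
orientation: [0.979, 0.204, 0.0, -0.0]
wrist_force: [1.3, -0.5, -0.3]
width: 0.0876
finger_force: 0.0
```

Run:
```python
from h import *
go([.5247,.2875,.238],23.5)
p,d=snap('side','s1'); cv2.imwrite('pics/s1c.png',np.clip(cv2.resize(p[80:230,200:350,::-1],None,fx=4,fy=4,interpolation=cv2.INTER_CUBIC)*1.3,0,255))
```

```text
t 2.6 turn [-0.     -0.0001  0.0001] | shift now-frame [0.002  0.0174 1.2488] | goal-frame [0.0022 0.0174 1.2488] | F [ 1.2533 -0.5164 -0.2712] 0.08757750976427633 [0.524  0.2887 0.3379] 23.510735542274958[ WARN:0@1.619] global loadsave.cpp:1063 imwrite_ Unsupported depth image for selected encoder is fallbacked to CV_8U.
```

View pics/s1c.png

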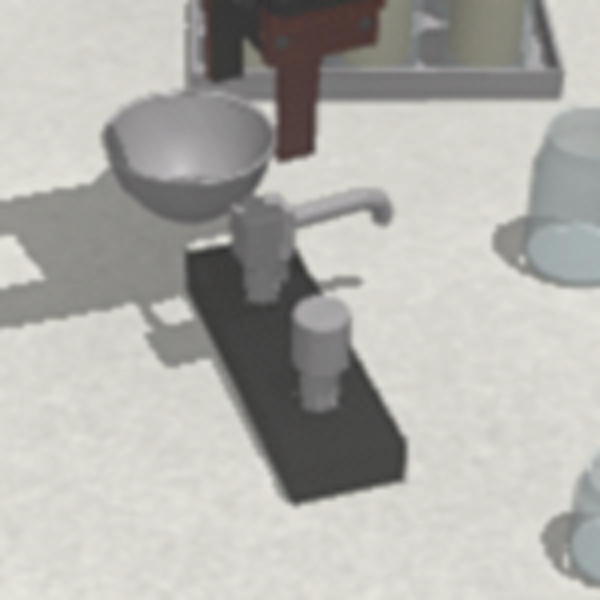

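The side view shows the open fingers above the spout head at (262,205), straddling it and clear of the bowl and the cap. I'll go straight down and grip.

move_arm(moves="0 0.01 0.25 0 0 0; 0 0 0.25 0 0 0; 0 0 0.25 0 0 0; 0 0 0.2 0 0 0; 0 0 0.15 0 0 0; 0 0 0.1 0 0 0; 0 0 0.05 0 0 0")

```text
t: 3.23
tool_pos: [0.5244, 0.2858, 0.2371]
orientation: [0.979, 0.204, -0.001, 0.0]
wrist_force: [0.1, -0.5, 0.4]
width: 0.0878
finger_force: 0.0
```

move_arm(moves="0 0 0 0 0 0; 0 0 0 0 0 0; 0 0 0 0 0 0; 0 0 0 0 0 0; 0 0 0 0 0 0; 0 0 0 0 0 0; 0 0 0 0 0 0; 0 0 0 0 0 0", claw=1, force=40)

```text
t: 3.9
tool_pos: [0.5246, 0.286, 0.2385]
orientation: [0.979, 0.204, 0.0, -0.0]
wrist_force: [-0.1, -0.4, 0.3]
width: 0.0378
finger_force: 0.0
```

move_arm(moves="0 0 0 0 0 0; 0 0 0 0 0 0; 0 0 0 0 0 0; 0 0 0 0 0 0; 0 0 0 0 0 0; 0 0 0 0 0 0")

```text
t: 4.4
tool_pos: [0.5246, 0.286, 0.2383]
orientation: [0.979, 0.204, 0.0, -0.0]
wrist_force: [-1.1, -0.1, 0.6]
width: 0.026
finger_force: 40.0
```

Gripped at 26.0 mm wide, so I'll lift.

move_arm(moves="0 0 -0.1 0 0 0; 0 0 -0.2 0 0 0; 0 0 -0.25 0 0 0; 0 0 -0.3 0 0 0; 0 0 -0.3 0 0 0; 0 0 -0.3 0 0 0; 0 0 -0.3 0 0 0; 0 0 -0.25 0 0 0; 0 0 0 0 0 0")

```text
t: 5.15
tool_pos: [0.5254, 0.2863, 0.4026]
orientation: [0.979, 0.204, 0.003, -0.001]
wrist_force: [1.1, 0.3, -2.8]
width: 0.0259
finger_force: 40.0
```

Run:
```python
from h import *
go([.551,-.1367,.395],-20.4)
p,d=snap('side','s2'); cv2.imwrite('pics/s2c.png',np.clip(cv2.resize(p[40:190,200:350,::-1],None,fx=4,fy=4,interpolation=cv2.INTER_CUBIC)*1.3,0,255).astype(np.uint8))
```

```text
t 5.15 turn [-0.0018 -0.0039  0.4877] | shift now-frame [-1.8145  4.9765  0.0818] | goal-frame [2.1431 4.8439 0.095 ] | F [ 1.1496  0.3403 -2.8018] 0.02585034897382045 [0.5254 0.2863 0.4026] 23.49217685779663
```

View pics/s2c.png

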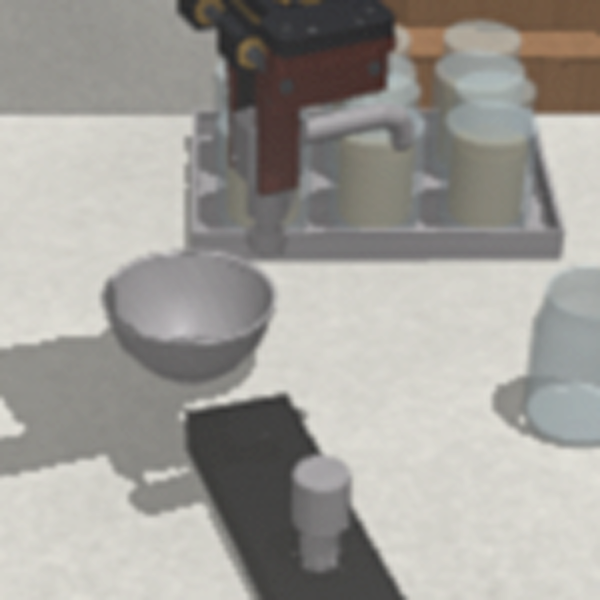

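The spout hangs upright in the fingers, with the stem tip at about (266,245) in the crop, and the cap is still in the rack. I'll turn and carry it to the coupler.

move_arm(moves="0 0 0 0 0 0.06; 0 0 0 0 0 0.07; 0 0 0 0 0 0.07; 0 0 0 0 0 0.07; 0 0 0 0 0 0.07; 0 0 0 0 0 0.07; 0 0 0 0 0 0.078; 0.18 0.4 0 0 0 0; 0.18 0.4 0 0 0 0; 0.18 0.4 0 0 0 0")

```text
t: 6.03
tool_pos: [0.5306, 0.18, 0.3959]
orientation: [0.984, -0.176, -0.002, 0.001]
wrist_force: [0.9, -0.8, -3.7]
width: 0.0262
finger_force: 40.0
```

move_arm(moves="0.18 0.4 0 0 0 0; 0.18 0.4 0 0 0 0; 0.18 0.4 0 0 0 0; 0.18 0.4 0 0 0 0; 0.18 0.4 0 0 0 0; 0.18 0.4 0 0 0 0; 0.16 0.4 0 0 0 0; 0.15 0.35 0 0 0 0; 0.1 0.3 0 0 0 0; 0 0 0 0 0 0")

```text
t: 6.87
tool_pos: [0.5462, -0.123, 0.3962]
orientation: [0.984, -0.179, -0.001, 0.001]
wrist_force: [-0.5, 0.3, -3.3]
width: 0.0259
finger_force: 40.0
```

Run:
```python
from h import *
go([.551,-.1367,.345],-20.4)
```

```text
t 6.8667 turn [ 0.0011  0.0016 -0.0025] | shift now-frame [0.1183 0.1373 0.6401] | goal-frame [0.1161 0.1389 0.6402] | F [-0.4693  0.2846 -3.345 ] 0.02590355939664756 [ 0.5462 -0.123   0.3962] -20.62679077172029
```

move_arm(moves="0.06 0.07 0.1 0.001 0.001 -0.0025; 0.06 0.07 0.1 0 0 0; 0 0 0.2 0 0 0; 0 0 0.15 0 0 0; 0 0 0.1 0 0 0; 0 0 0 0 0 0; 0 0 0 0 0 0")

```text
t: 7.45
tool_pos: [0.5521, -0.1326, 0.3454]
orientation: [0.985, -0.175, -0.0, -0.001]
wrist_force: [0.7, -0.9, -3.3]
width: 0.026
finger_force: 40.0
```

Run:
```python
from h import *
go([.551,-.1367,.345],-20.4)
p,d=snap('side','s3'); cv2.imwrite('pics/s3c.png',np.clip(cv2.resize(p[190:330,220:360,::-1],None,fx=4.2,fy=4.2,interpolation=cv2.INTER_CUBIC)*1.2,0,255).astype(np.uint8))
snap('top','t3')
```

```text
t 7.45 turn [-0.0009  0.0002  0.0027] | shift now-frame [0.0051 0.0532 0.0046] | goal-frame [0.0053 0.0532 0.0047] | F [ 0.7472 -0.9249 -3.3463] 0.02601491989339357 [ 0.5521 -0.1326  0.3454] -20.153540178043013
```

View pics/s3c.png

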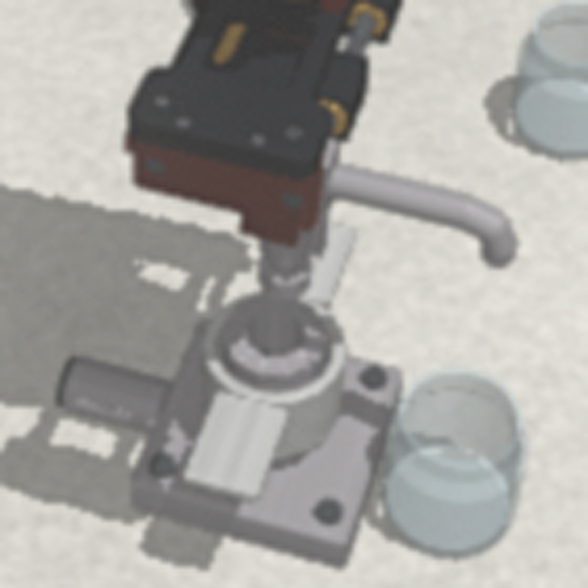

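The side view shows the stem tip at about (282,348) in the crop, above the mouth at about (275,345), and the pipe pointing toward the jar. I'll measure both from the depth image of the same camera.

Run:
```python
from h import *
from scipy.optimize import least_squares as LS
W=cloud('side','s3').reshape(-1,3)
def fit(P,r,c):
    f=LS(lambda q:np.hypot(P[:,0]-q[0],P[:,1]-q[1])-r,c,loss='soft_l1',f_scale=.0007); return f.x,np.median(abs(f.fun)),len(P)
c0=np.array([.551,-.137]); R=np.hypot(W[:,0]-c0[0],W[:,1]-c0[1])
for zl,zh in[(.119,.128),(.128,.139),(.142,.16),(.119,.16)]:
    s=(R<.017)&(W[:,2]>zl)&(W[:,2]<zh); print(zl,fit(W[s],.0115,c0))
cx=np.array([np.cos(np.radians(-20.4)),np.sin(np.radians(-20.4))]); t=(W[:,:2]-c0)@cx
for zl,zh in[(.05,.062),(.062,.08)]:
    s=(R<.035)&(R>.027)&(abs(t)>.018)&(W[:,2]>zl)&(W[:,2]<zh); print('sleeve',fit(W[s],.031,c0))
# sleeve top rim
s=(R<.04)&(W[:,2]>.081)&(W[:,2]<.096); print(np.histogram(W[s][:,2],8))
s=(R<.035)&(W[:,2]>.085)&(W[:,2]<.093);P=W[s]; (a,r)=cv2.minEnclosingCircle((P[:,:2]*1000).astype(np.float32)); print('rim',a,r,len(P))
# pipe yaw in top and side
for n,f in(('side','s3'),('top','t3')):
    V=cloud(n,f).reshape(-1,3); t=(V[:,:2]-c0)@cx; l=(V[:,:2]-c0)@np.array([-cx[1],cx[0]])
    s=(t>.03)&(t<.075)&(abs(l)<.02)&(V[:,2]>.18)&(V[:,2]<.21); q=np.polyfit(t[s],l[s],1); print(n,s.sum(),q,np.degrees(q[0])-20.4,'zmax',V[s][:,2].max())
    s=(t>.03)&(t<.12)&(abs(l)<.02)&(V[:,2]>.15)&(V[:,2]<.21); print('end',t[s].max())
W=cloud('top','top0').reshape(-1,3)
P=W[(np.hypot(*(W[:,:2]-c0).T)<.036)&(W[:,2]>.084)&(W[:,2]<.093)]; a,r=cv2.minEnclosingCircle((P[:,:2]*1000).astype(np.float32)); print('top rim',a,r,P.mean(0))
```

```text
0.119 (array([ 0.5531, -0.1321]), np.float64(0.0005576514331897525), 37)
0.128 (array([ 0.5531, -0.1291]), np.float64(0.001785268213359479), 57)
0.142 (array([ 0.5537, -0.1328]), np.float64(0.0008695361699688001), 79)
0.119 (array([ 0.5535, -0.1321]), np.float64(0.0009331683584775582), 181)
sleeve (array([ 0.5499, -0.1351]), np.float64(0.00026275196697053693), 51)
sleeve (array([ 0.5499, -0.1354]), np.float64(0.00044224957050241834), 87)
(array([125,  47,  26,  28,  58, 119,  64,   9]), array([0.081 , 0.0823, 0.0836, 0.0849, 0.0862, 0.0874, 0.0887, 0.09  ,
       0.0913]))
rim (550.8917846679688, -136.4762725830078) 23.90187644958496 274
side 238 [0.0036 0.0012] -20.196033140911997 zmax 0.195067449256751
end 0.09236665063068446Traceback (most recent call last):
  File "<stdin>", line 18, in <module>
    raise TypeError("expected non-empty vector for x")
TypeError: expected non-empty vector for x
```

Run:
```python
from h import *
go([.549,-.136,.318],-20.4)
```

```text
t 7.55 turn [-0.0011 -0.0015  0.0026] | shift now-frame [-0.0278  0.0527  0.3583] | goal-frame [-0.0267  0.0522  0.3585] | F [-0.5324 -0.2475 -4.0026] 0.025645212038632598 [ 0.5525 -0.1328  0.3467] -20.167693995172943
```

move_arm(moves="-0.027 0.052 0 0 0 0; 0 0 0.1 0 0 0; 0 0 0.1 0 0 0; 0 0 0.08 0 0 0; 0 0 0.06 0 0 0; 0 0 0 0 0 0; 0 0 0 0 0 0")

```text
t: 8.13
tool_pos: [0.5486, -0.1362, 0.3185]
orientation: [0.985, -0.175, 0.0, -0.001]
wrist_force: [0.2, 0.3, -3.7]
width: 0.0257
finger_force: 40.0
```

Run:
```python
from h import *
go([.549,-.136,.318],-20.4)
```

```text
t 8.1333 turn [-0.001  -0.0003  0.0022] | shift now-frame [ 0.0033 -0.0038  0.0059] | goal-frame [ 0.0033 -0.0038  0.0059] | F [ 0.1885  0.2864 -3.7299] 0.02571221157399179 [ 0.5486 -0.1362  0.3185] -20.201517769839757
```

move_arm(moves="0 0 0.04 0 0 0; 0 0 0.04 0 0 0; 0 0 0.03 0 0 0; 0 0 0 0 0 0")

```text
t: 8.47
tool_pos: [0.5486, -0.1362, 0.3098]
orientation: [0.985, -0.175, 0.001, -0.001]
wrist_force: [-0.9, -0.0, -3.5]
width: 0.0253
finger_force: 40.0
```

The tip is 5 mm inside the mouth with no contact force, so I'll continue down.

move_arm(moves="0 0 0.05 0 0 0; 0 0 0.05 0 0 0; 0 0 0.04 0 0 0; 0 0 0 0 0 0")

```text
t: 8.8
tool_pos: [0.5485, -0.1361, 0.2982]
orientation: [0.984, -0.175, 0.0, -0.001]
wrist_force: [-0.2, 0.1, -3.4]
width: 0.0258
finger_force: 40.0
```

move_arm(moves="0 0 0.04 0 0 0; 0 0 0.03 0 0 0; 0 0 0.03 0 0 0; 0 0 0 0 0 0; 0 0 0 0 0 0")

```text
t: 9.22
tool_pos: [0.5488, -0.1362, 0.2909]
orientation: [0.985, -0.175, 0.001, -0.001]
wrist_force: [0.4, -0.3, -3.7]
width: 0.0259
finger_force: 40.0
```

move_arm(moves="0 0 0.015 0 0 0; 0 0 0.01 0 0 0; 0 0 0 0 0 0; 0 0 0 0 0 0")

```text
t: 9.55
tool_pos: [0.5488, -0.1362, 0.2891]
orientation: [0.984, -0.175, 0.001, -0.001]
wrist_force: [0.7, 0.8, -3.8]
width: 0.0259
finger_force: 40.0
```

move_arm(moves="0 0 0.01 0 0 0; 0 0 0.01 0 0 0; 0 0 0 0 0 0; 0 0 0 0 0 0")

```text
t: 9.88
tool_pos: [0.5489, -0.1363, 0.2882]
orientation: [0.984, -0.175, 0.001, -0.001]
wrist_force: [-2.7, -0.5, 4.8]
width: 0.0262
finger_force: 40.0
```

I felt contact at the catch height (TCP 0.288), so the key is in the slot. Releasing.

move_arm(moves="0 0 0 0 0 0; 0 0 0 0 0 0; 0 0 0 0 0 0; 0 0 0 0 0 0; 0 0 0 0 0 0; 0 0 0 0 0 0; 0 0 0 0 0 0; 0 0 0 0 0 0; 0 0 0 0 0 0; 0 0 0 0 0 0", claw=0)

```text
t: 10.72
tool_pos: [0.5488, -0.1362, 0.2875]
orientation: [0.984, -0.175, 0.001, -0.001]
wrist_force: [0.2, -0.0, -0.3]
width: 0.0867
finger_force: 0.0
```

Run:
```python
from h import *
go([.5495,-.136,.262],-20.4)
p,d=snap('side','s4'); cv2.imwrite('pics/s4c.png',np.clip(cv2.resize(p[190:330,220:360,::-1],None,fx=4.2,fy=4.2,interpolation=cv2.INTER_CUBIC)*1.2,0,255).astype(np.uint8))
W=cloud('side','s4').reshape(-1,3); c0=np.array([.55,-.136]);a=np.radians(-20.4); cx=np.array([np.cos(a),np.sin(a)])
t=(W[:,:2]-c0)@cx; l=(W[:,:2]-c0)@np.array([-cx[1],cx[0]])
s=(t>.03)&(t<.07)&(abs(l)<.02)&(W[:,2]>.12)&(W[:,2]<.15); q=np.polyfit(t[s],l[s],1); print(np.degrees(q[0])-20.4,np.polyfit(t[s],W[s][:,2],1),W[s][:,2].max())
```

```text
t 10.7167 turn [-0.001  -0.001   0.0022] | shift now-frame [ 0.0067 -0.0049  0.3182] | goal-frame [ 0.0072 -0.0054  0.3182] | F [ 0.1659 -0.0352 -0.2626] 0.08673774882919887 [ 0.5488 -0.1362  0.2875] -20.202958847440808
-20.026708742290197 [-0.      0.1332] 0.13786704654117965
```

View pics/s4c.png

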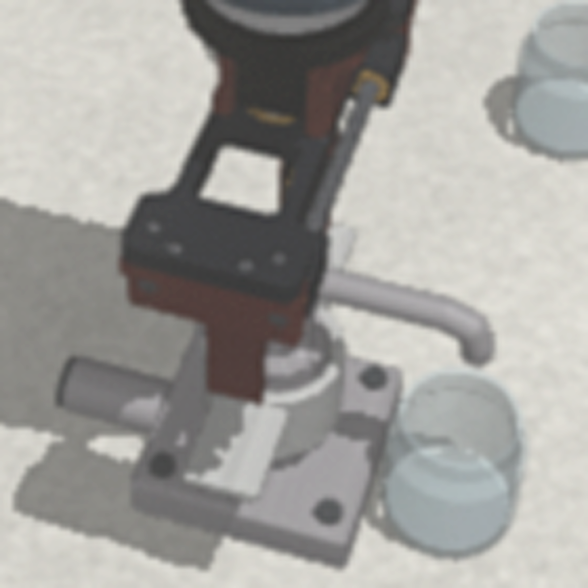

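The released spout rests level on the catches, its pipe from (330,285) to (480,350) toward the jar. The open fingers stand over both ears. I'll push down on the ears now.

move_arm(moves="0 0 0.08 0 0 0; 0 0 0.1 0 0 0; 0 0 0.08 0 0 0; 0 0 0.04 0 0 0; 0 0 0 0 0 0")

```text
t: 11.18
tool_pos: [0.5485, -0.1361, 0.2625]
orientation: [0.984, -0.175, -0.0, -0.001]
wrist_force: [-1.4, 0.0, 2.3]
width: 0.0879
finger_force: 0.9
```

move_arm(moves="0 0 0.03 0 0 0; 0 0 0.03 0 0 0; 0 0 0.03 0 0 0; 0 0 0 0 0 0")

```text
t: 11.52
tool_pos: [0.5486, -0.1361, 0.2565]
orientation: [0.984, -0.176, 0.0, -0.001]
wrist_force: [-4.4, 1.0, 7.9]
width: 0.0879
finger_force: 4.1
```

move_arm(moves="0 0 0.03 0 0 0; 0 0 0.03 0 0 0; 0 0 0.03 0 0 0; 0 0 0 0 0 0; 0 0 0 0 0 0")

```text
t: 11.93
tool_pos: [0.5492, -0.1363, 0.2501]
orientation: [0.985, -0.175, 0.002, -0.0]
wrist_force: [1.8, 0.8, 18.0]
width: 0.0878
finger_force: 9.3
```

move_arm(moves="0 0 0.015 0 0 0; 0 0 0.015 0 0 0; 0 0 0 0 0 0; 0 0 0 0 0 0")

```text
t: 12.27
tool_pos: [0.5503, -0.1367, 0.2488]
orientation: [0.985, -0.175, 0.003, -0.0]
wrist_force: [-1.5, -1.4, 7.2]
width: 0.088
finger_force: 2.5
```

```bash
cat >> h.py <<'E'
def check(f):
    snap('side',f); W=cloud('side',f).reshape(-1,3); c0=np.array([.55,-.136]);a=np.radians(-20.4); cx=np.array([np.cos(a),np.sin(a)])
    t=(W[:,:2]-c0)@cx; l=(W[:,:2]-c0)@np.array([-cx[1],cx[0]]); z=W[:,2]
    s=(t>.04)&(t<.07)&(abs(l)<.02)&(z>.1)&(z<.15); q=np.polyfit(t[s],l[s],1); print('pipe',np.degrees(q[0])-20.4,'ztop',np.percentile(z[s],90))
    s=(abs(t)<.014)&(l<-.036)&(l>-.074)&(z>.055)&(z<.09); print('ear z',np.percentile(z[s],[25,50,75]),s.sum())
E
python3 - <<'E'
from h import *
go([.549,-.136,.246],-20.4); check('s5'); s=manip.sense(); print(s['wrist_force'],s['tool_pos'],s['moment'])
E
```

```text
t 12.2667 turn [-0.0011 -0.0043  0.0024] | shift now-frame [-0.019  -0.0024  0.0346] | goal-frame [-0.0188 -0.0024  0.0347] | F [-1.4614 -1.3588  7.1634] 0.08799557960932132 [ 0.5503 -0.1367  0.2488] -20.183196904243832
pipe -16.587725381843264 ztop 0.11491500324342527
ear z [0.0671 0.0681 0.075 ] 286
[ 0.1633 -0.2342  9.3662] [ 0.5505 -0.1368  0.249 ] [-0.2497  0.1714 -0.022 ]
```

The spout has dropped: the pipe top went from about 0.137 to 0.115. I'll push on to the sleeve's hard stop.

move_arm(moves="0 0 0.015 0 0 0; 0 0 0.015 0 0 0; 0 0 0 0 0 0; 0 0 0 0 0 0; 0 0 0 0 0 0")

```text
t: 12.73
tool_pos: [0.5506, -0.1368, 0.2482]
orientation: [0.985, -0.175, 0.004, -0.0]
wrist_force: [-4.8, 0.8, 27.3]
width: 0.0876
finger_force: 13.7
```

Run:
```python
from h import *
check('s6'); s=manip.sense(); print(s['wrist_force'],s['tool_pos'],s['moment'],s['t'])
```

```text
pipe -20.160455293821126 ztop 0.11594569054805345
ear z [0.0667 0.068  0.074 ] 295
[-5.4139  0.5347 33.539 ] [ 0.5505 -0.1368  0.2481] [-0.3307  1.1663 -0.028 ] 12.7833
```

Force rises to 27–33 N with no further travel, so the sleeve is on its stop. I'll raise straight up so it springs back.

move_arm(moves="0 0 -0.05 0 0 0; 0 0 -0.05 0 0 0; 0 0 -0.08 0 0 0; 0 0 -0.1 0 0 0; 0 0 -0.2 0 0 0; 0 0 -0.3 0 0 0; 0 0 -0.4 0 0 0; 0 0 -0.4 0 0 0; 0 0 -0.4 0 0 0; 0 0 -0.3 0 0 0")

```text
t: 13.62
tool_pos: [0.5485, -0.1363, 0.4295]
orientation: [0.984, -0.175, 0.002, -0.001]
wrist_force: [-0.1, -0.7, -0.6]
width: 0.088
finger_force: 0.0
```

Run:
```python
from h import *
check('s7'); s=manip.sense(); print(s['wrist_force'],s['tool_pos'],s['t'])
p=cv2.imread('pics/s7.png'); cv2.imwrite('pics/s7c.png',np.clip(cv2.resize(p[190:330,220:360],None,fx=4.2,fy=4.2,interpolation=cv2.INTER_CUBIC)*1.2,0,255).astype(np.uint8))
```

```text
pipe -18.54290515724452 ztop 0.11638501920157282
ear z [0.0804 0.0813 0.082 ] 300
[0.9678 0.0436 3.354 ] [ 0.5497 -0.1366  0.4338] 13.6667
```

View pics/s7c.png

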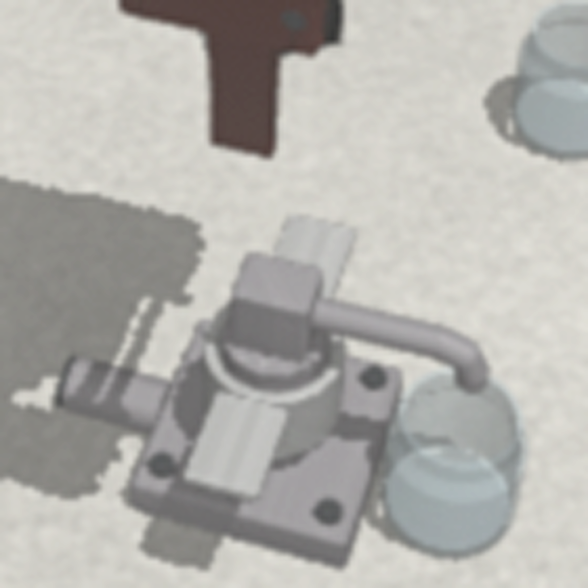

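The head at (275,300) sits on the mouth, the ears are back at their starting height, and the outlet at (472,385) is over the jar. Handing in.

```bash
python3 -c "
from plant import manip
print(manip.close_job())"
```

```text
the job is handed in; nothing more can be done
None
```

The spout is fully home in the coupler and locked, its outlet over the jar, with the sleeve back up, the cap still in the rack and the jar where it stood; the job was handed in at about 13.7 s.

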